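# Push the set of wheels home in the rack and close the keeper

## Robot

A 6-joint arm with a two-finger parallel gripper is mounted at the origin on the work surface. World frame = base frame: x ahead of the robot, y to its left, z up, the work surface at z = 0. Lengths are in mm, angles in degrees, forces in N, time in s.
With the tool pointing down it reaches from about 300 to 850 mm from the base axis. Payload 4.2 kg.
Tool frame: the origin (TCP) lies at the very end of the fingers, on their centre line; the grasp point (between the pads) lies 19 mm behind it (env.grip_point_offset is the distance from the TCP to the grasp point, in mm); z points along the fingers, y is the line along which they close (so a half turn about z gives the same grasp; the last joint's range is limited). The gripper opens to 91 mm and grips with 3 to 60 N. Pads are 32 mm wide; open, the fingers measure 118 mm over their backs; the gripper's body (76 mm by 178 mm) begins 60 mm behind the grasp point.
Start: joints at [-72.594, 18.312, 89.639, -0, 72.044, -1.146], TCP at [182.952, -545.135, 213.976] pointing down, gripper open.
Joint ranges: [-177.97, 177.97], [-48.28, 115.42], [12.27, 149.76], [-77.06, 257.06], [2.81, 150.46], [-146.56, 146.56]. Speed limits (degrees/s): [147.25, 147.25, 180, 180, 180, 180].

## Interface

Orientations are given as [roll, pitch, yaw] about the fixed x, y, z axes, in that order (R = Rz(yaw) Ry(pitch) Rx(roll)).
In Python, from workcell import env gives the robot as it stands. The module is installed in compiled form; this text tells all that it offers.
- The arm moves only by the tool arm_command, never from a script. Its argument "rows" is a list of rows, each an object with "delta_pos": the shift along the tool's x, y, z in mm, a list of three; "roll": the turn about the tool's z in units of 5 degrees (1.0 is 5 degrees); "jaw": the opening in per cent of the stroke, from 0 (shut) to 100 (fully open). A call has 1 to 20 rows; each row is the pose to reach, as a shift and turn from the pose commanded when the call began, along the tool's axes at that moment; what a row does not reach only later rows make up. A row lasts 1/12 s, in which the tool goes at most 41.7 mm and 7.16 degrees, less where a joint would pass 70% of its speed; a pose out of reach is approached as far as the arm can. A call with a gripper value outside its range is refused whole. The fingers move at their own pace and stop on an object; "squeeze" is the grip in N (left out, the last holds). Time passes only in rows, so rows that repeat a pose let the fingers close. It gives the time, the measured TCP pose, the force, the opening and the grip force at its end, in the units of the state.
- env.state(): the state, without advancing time (a new reading comes with each control period).
- env.grab_frame(name): name is "scene" or "top"; returns a dict with "img" (480x640x3 uint8, blue, green, red), "z_map" (480x640 float32, mm along the optical axis (not along the pixel's ray), 0 where there is no reading), "fov_y" (degrees; the focal length in pixels is half the picture's height over the tangent of half this angle, whatever the lens; pixels are square), "cx", "cy" (the principal point, pixels), "R" (3x3) and "t" (3): a world point X has camera coordinates R X + t. Camera axes: x right, y down, z forward; pixel columns grow to the right and rows downward; lengths in mm; the calibration is good to about 2 mm. A picture is of the moment at which its call begins.
- env.job_done(): hands the job in; it is judged then, once.
The state is a dict: "time_s": time; "qpos": joint angles; "qvel": joint speeds; "effort": joint torques, N m; "ee_pos": TCP position; "ee_rot": TCP orientation; "force": force on the tool from outside, world axes, zero at the start; "torque": the same for the moment, N m; "gripper_width": finger opening in mm; "gripper_force": force on a finger pad.
Only numpy, scipy, OpenCV 4.12 (cv2) and the standard library are available. Lean on these libraries where they do the work, as an engineer would, in place of code of your own. Each camera call takes 0.05 s, during which the arm holds its last target. There are 200 camera calls.

## Task

Push the row of four yellow-rimmed wheels along the rack, as one train and touching only the last wheel, until the row is fully home against the orange end stop with no gaps. Then swing the red keeper bar fully across the channel behind the row, so that the set is locked in. Do not lift or tip a wheel, and leave everything else on the table where it is.

Things in the scene. Friction and masses are not known exactly. Their poses are not given: they have to be found in the camera images.
- rack: fixed aluminium rack: straight channel along its own y axis. Origin on the table, on the channel's centre line. Channel x -29 to 29 mm, y -175 to 170 mm, open at the -y end; floor 6 mm above the table, side walls 5 mm thick, tops 16 mm above the table. Flat orange end stop (20 mm thick, 38 mm high) closes the +y end. Wheels are pushed to +y. Keeper hinge outside the -x wall (robot's side)
- rack_stop (a point): middle of the orange end stop's flat face, which wheel 1 must touch: rack x = 0, y = 170 mm, 20 mm above the table
- keeper_hinge (a point): the keeper bar's vertical hinge axis, at rack x = -48, y = -63 mm, 24.5 mm above the table. The bar is red, 72 mm long, 10 mm wide, from 19.5 to 29.5 mm above the table; it points from here along rack (x, y) = (sin q, -cos q), q being its joint value
- wheel1_center (a point): centre (half-way up) of a model-car wheel lying flat in the channel: upright cylinder, black tyre, yellow rim on top, 56 mm diameter, 28 mm tall, 60 g more or less; the first of the row, nearest the orange stop; it starts 50 to 110 mm short of the stop. Do not touch it, push it through the others. When home it lies at rack x = 0, y = 142 mm, z = 20 mm
- wheel2_center (a point): centre (half-way up) of a model-car wheel lying flat in the channel: upright cylinder, black tyre, yellow rim on top, 56 mm diameter, 28 mm tall, 60 g more or less; second of the row; not to be touched. When home it lies at rack x = 0, y = 86 mm, z = 20 mm
- wheel3_center (a point): centre (half-way up) of a model-car wheel lying flat in the channel: upright cylinder, black tyre, yellow rim on top, 56 mm diameter, 28 mm tall, 60 g more or less; third of the row; not to be touched. When home it lies at rack x = 0, y = 30 mm, z = 20 mm
- wheel4_center (a point): centre (half-way up) of a model-car wheel lying flat in the channel: upright cylinder, black tyre, yellow rim on top, 56 mm diameter, 28 mm tall, 60 g more or less; the last of the row, farthest from the stop: the one to push, on its -y side, where its tyre stands 18 mm above the channel's walls. The whole train takes a few N to slide. When home it lies at rack x = 0, y = -26 mm, z = 20 mm
- keeper (a joint): angle of the keeper bar, rad. 0: parked along the outside of the channel, pointing to rack -y; negative: swung away from the channel; 1.57: closed against its stop, pointing to rack +x across the channel, 4 mm behind the last wheel when the row is home. Stays where it is left; takes about 1 N at the pin; wheels that are not home block it
- keeper_pin (a point): middle of the upright red pin of the keeper bar, 62 mm from the hinge: 10 mm diameter, standing above the bar from z = 30 to 60.5 mm over the table. This point is 40.5 mm above the table. Pushed with a fingertip from the far side of its swing, it turns the bar closed
- spare_wheel_center (a point): bystander: centre of a loose spare wheel with a white rim lying flat on the table, 56 mm diameter, 28 mm tall
- shock: bystander: blue shock absorber lying on the table, 110 mm long, 20 mm thick; origin under its middle
- bottle: bystander: orange squeeze bottle with blue cap, 60 mm diameter, 140 mm tall; origin at its underside
- jar: bystander: amber jar with black lid, 52 mm diameter, 60 mm tall; origin at its underside
- cup: bystander: black parts cup, 64 mm diameter, 55 mm tall; origin at its underside
- driver: bystander: red-handled screwdriver lying on the table; origin under its middle
- wrench: bystander: steel wrench lying on the table; origin under its middle
Not all that is in view belongs to the job. What is shaped like the part that bears wheel1_center but blue or pink is not meant.

How it is judged:
By the outcome, as a careful person would: the job done as asked, in the order asked, and still so for the second after the job is handed in, with the robot touching nothing.
It also fails if it takes over 48 s, if anything falls off the work surface, if the arm or the gripper's body presses on something with over 40 N, if the wrist force passes 120 N, or if a joint passes its speed limit or range.

## Working session

There is one attempt and no reset: what is moved stays moved. The work goes in short steps, Python scripts to look and compute and a tool call to move; the robot and the scene stay as the last step left them, time stands still between calls to the robot, and variables do not carry over. Pictures are saved under pics/ and viewed, at most 10 in all, crops included, and the job is handed in when it is done.

Besides the shell and the picture viewer there is one more tool, called as a command line: name --argument value ..., lists and objects as JSON in quotes. arm_command: Moves the arm, as the interface text tells. Its arguments: {"type":"object","properties":{"rows":{"type":"array"},"squeeze":{"type":"number"}},"required":["rows"]}

```bash
mkdir -p pics
cat > h.py <<'E'
from workcell import env
import numpy as np, cv2
def K(f): return 240/np.tan(np.radians(f["fov_y"]/2))
def ray(f,u,v,z):
    "world point on pixel ray at height z"
    d=f["R"].T@np.array([(u-f["cx"])/K(f),(v-f["cy"])/K(f),1]); c=-f["R"].T@f["t"]
    return c+d*(z-c[2])/d[2]
def proj(f,X):
    p=f["R"]@np.array(X,float)+f["t"]; return p[0]/p[2]*K(f)+f["cx"],p[1]/p[2]*K(f)+f["cy"]
def dep(f,u,v):
    z=f["z_map"][int(v),int(u)]; return f["R"].T@(np.array([(u-f["cx"])/K(f)*z,(v-f["cy"])/K(f)*z,z])-f["t"])
E
python3 - <<'E'
from h import *
for n in("top","scene"):
    f=env.grab_frame(n); cv2.imwrite(f"pics/{n}0.png",f["img"]); print(n,f["R"].round(3).tolist(),f["t"],f["fov_y"])
s=env.state();print({k:np.round(s[k],2) for k in s})
E
```

```text
top [[0.018, -1.0, 0.013], [-0.994, -0.019, -0.11], [0.111, -0.011, -0.994]] [ -23.20831383  563.38657802 1246.70236512] 42.07298562972866
scene [[-0.638, 0.77, 0.007], [0.445, 0.377, -0.812], [-0.628, -0.515, -0.584]] [ 351.62318075 -202.59264214 1374.38057328] 56.5330271344923
{'time_s': np.float64(0.1), 'qpos': array([-72.59,  18.35,  89.7 ,   0.  ,  72.04,  -1.14]), 'qvel': array([ 0.05, -0.2 , -0.13, -0.09, -0.  , -0.03]), 'effort': array([ 0.000e+00, -4.133e+01, -2.325e+01,  7.000e-02,  4.000e-02,
       -0.000e+00]), 'ee_pos': array([ 182.82, -544.69,  213.2 ]), 'ee_rot': array([-179.91,   -0.  ,   18.55]), 'force': array([-0.77, -0.22, -0.55]), 'torque': array([-0.02,  0.07, -0.03]), 'gripper_force': np.float64(0.0), 'gripper_width': np.float64(91.28)}
```

View pics/top0.png

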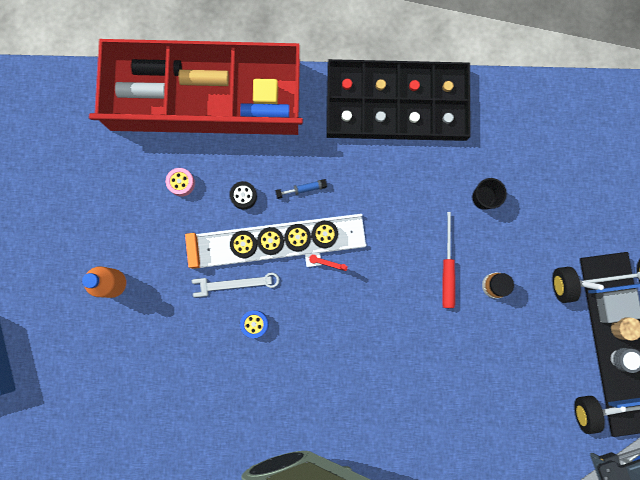

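View pics/scene0.png

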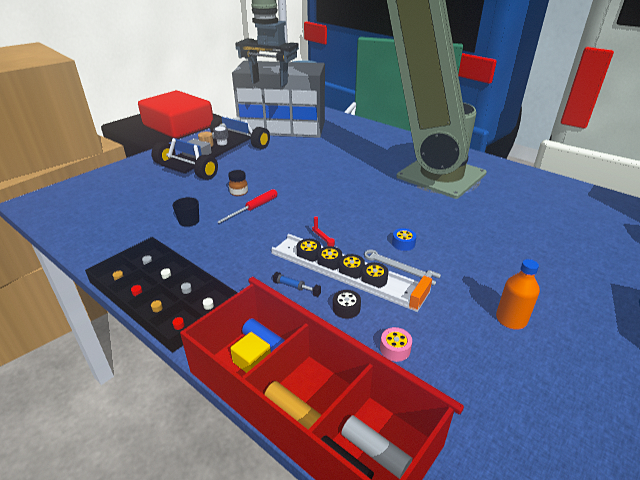

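The top view shows the rack running from the orange stop at (192,250) to its open end at (365,230). The yellow wheels are at (243,244), (270,240), (297,237) and (325,233). The red keeper's hinge is at (313,260) and its tip at (345,268). The scene view agrees. Next I'll enlarge the rack.

Run:
```python
import cv2
i=cv2.imread("pics/top0.png")[200:290,180:380]
cv2.imwrite("pics/c1.png",cv2.resize(i,None,fx=4,fy=4,interpolation=cv2.INTER_CUBIC))
```

```text
(no output)
```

View pics/c1.png

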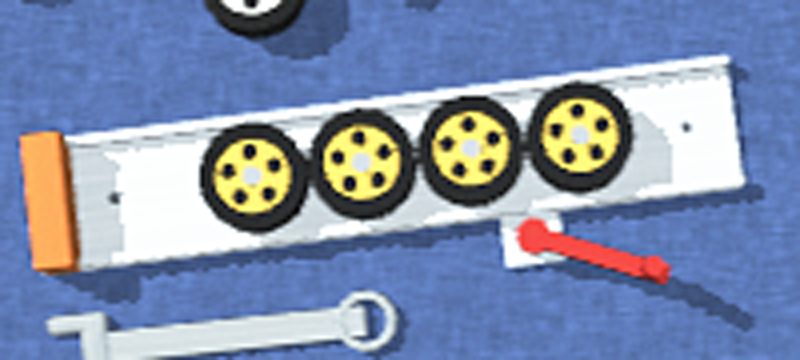

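The crop shows the wheel hubs at (252,175), (361,161), (470,148) and (579,134). The open-end wall corners are at (729,60) and (745,187). The stop's front edge runs from (63,133) to (76,268), the hinge is at (534,237), and the pin is at about (656,268).

Run:
```python
from h import *
f=env.grab_frame("top"); print("cam",-f["R"].T@f["t"])
P=lambda u,v,z: ray(f,(u+.5)/4-.5+180,(v+.5)/4-.5+200,z)
W=np.array([P(*p,34) for p in((252,175),(361,161),(470,148),(579,134))])
print("wheels",W.round(1), np.linalg.norm(np.diff(W,axis=0),axis=1))
c=[P(729,60,16),P(745,187,16)]; s=[P(63,133,38),P(76,268,38)]
print("open",np.round(c,1),"stop",np.round(s,1))
print("hinge",P(534,237,29.5).round(1),"pin",P(656,266,60.5).round(1), "pinbase?",P(656,268,60.5))
m0=np.mean(c,0)[:2];m1=np.mean(s,0)[:2];d=m1-m0;print("len",np.linalg.norm(d),"yaw",np.degrees(np.arctan2(-d[0],d[1])))
d=W[0]-W[3];print("yaw w",np.degrees(np.arctan2(-d[0],d[1])))
yw=np.arctan2(-d[0],d[1])
y=np.array([-np.sin(yw),np.cos(yw)]);x=np.array([y[1],-y[0]])
o=(m0+175*y+m1-170*y)/2
# centre line from wheels
o=o+x*((W[:,:2].mean(0)-o)@x)
print("origin",o,"y",y,"x",x)
for n,p in [("hinge",P(534,237,29.5)),("pin",P(656,267,60.5))]+[("w",w) for w in W]+[("c",q) for q in c+s]:
  print(n,((p[:2]-o)@x).round(1),((p[:2]-o)@y).round(1))
for n,(a,b) in {"hinge":(-48,-63)}.items(): print(n,o+a*x+b*y)
```

```text
cam [ 422.23527954    1.4887114  1301.50874056]
wheels [[546.5 128.3  34. ]
 [554.8  73.   34. ]
 [562.5  17.5  34. ]
 [570.8 -38.   34. ]] [55.91882638 55.99017533 56.18539848]
open [[ 613.2 -116.1   16. ]
 [ 546.9 -125.    16. ]] stop [[565.7 224.5  38. ]
 [497.2 215.3  38. ]]
hinge [517.9 -16.   29.5] pin [502.3 -76.6  60.5] pinbase? [501.26390997 -76.60416916  60.5       ]
len 343.90482518645115 yaw 8.128044683082987
yaw w 8.30450672204938
origin [557.58181661  52.45892048] y [-0.14443403  0.98951443] x [0.98951443 0.14443403]
hinge -49.1 -62.0
pin -73.9 -119.6
w 0.0 76.6
w 0.2 20.7
w -0.2 -35.3
w 0.0 -91.4
c 30.7 -174.8
c -36.2 -174.1
c 32.9 169.1
c -36.2 169.8
hinge [519.18446804 -16.81332232]
```

arm_command --rows '[{"delta_pos": [30, -17, 0], "roll": 0.2, "jaw": 0}, {"delta_pos": [60, -35, 0], "roll": 0.4, "jaw": 0}, {"delta_pos": [90, -52, 0], "roll": 0.6, "jaw": 0}, {"delta_pos": [120, -70, 0], "roll": 0.8, "jaw": 0}, {"delta_pos": [150, -87, 0], "roll": 1, "jaw": 0}, {"delta_pos": [180, -105, 0], "roll": 1.2, "jaw": 0}, {"delta_pos": [210, -122, 0], "roll": 1.4, "jaw": 0}, {"delta_pos": [240, -140, 0], "roll": 1.6, "jaw": 0}, {"delta_pos": [270, -157, 0], "roll": 1.8, "jaw": 0}, {"delta_pos": [300, -174, 0], "roll": 2.05, "jaw": 0}, {"delta_pos": [330, -192, 0], "roll": 2.05, "jaw": 0}, {"delta_pos": [360, -209, 0], "roll": 2.05, "jaw": 0}, {"delta_pos": [390, -227, 0], "roll": 2.05, "jaw": 0}, {"delta_pos": [420, -244, 20], "roll": 2.05, "jaw": 0}, {"delta_pos": [450, -262, 40], "roll": 2.05, "jaw": 0}, {"delta_pos": [480, -279, 60], "roll": 2.05, "jaw": 0}, {"delta_pos": [505, -293, 85], "roll": 2.05, "jaw": 0}, {"delta_pos": [519, -302, 114], "roll": 2.05, "jaw": 0}, {"delta_pos": [519, -302, 114], "roll": 2.05, "jaw": 0}, {"delta_pos": [519, -302, 114], "roll": 2.05, "jaw": 0}]'

```text
time_s: 1.82
ee_pos: [577.8, -93.0, 98.2]
ee_rot: [-179.9, 0.3, 8.4]
force: [-0.1, 0.1, 0.2]
gripper_width: 0.4
gripper_force: 0.0
```

```bash
cat >> h.py <<'E'
o=np.array([557.6,52.5]); yw=np.radians(8.3); ry=np.array([-np.sin(yw),np.cos(yw)]); rx=np.array([ry[1],-ry[0]])
def rack(p): p=np.array(p)[:2]-o; return np.round([p@rx,p@ry],1)
def show():
    s=env.state(); print(s["time_s"],"ee",s["ee_pos"].round(1),"rot",s["ee_rot"].round(2),"rack",rack(s["ee_pos"]),"F",s["force"].round(1),"w",s["gripper_width"])
E
python3 - <<'E'
from h import *
show(); f=env.grab_frame("top"); i=f["img"][170:290,180:420]
cv2.imwrite("pics/c2.png",cv2.resize(i,None,fx=3,fy=3,interpolation=cv2.INTER_CUBIC))
E
```

```text
1.8167 ee [577.8 -93.   98.2] rot [-179.94    0.26    8.41] rack [  -1.  -146.9] F [-0.1  0.1  0.2] w 0.3513411408633154
```

View pics/c2.png

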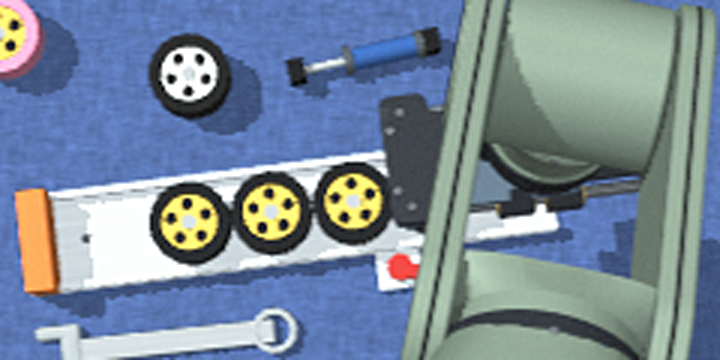

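The top view is blocked by the arm, and the wheels have not moved. The TCP is on the centre line behind wheel 4, so I'll descend.

arm_command --rows '[{"delta_pos": [1, 0, 20], "roll": 0, "jaw": 0}, {"delta_pos": [1, 0, 40], "roll": 0, "jaw": 0}, {"delta_pos": [1, 0, 55], "roll": 0, "jaw": 0}, {"delta_pos": [1, 0, 68], "roll": 0, "jaw": 0}, {"delta_pos": [1, 0, 76], "roll": 0, "jaw": 0}, {"delta_pos": [1, 0, 83], "roll": 0, "jaw": 0}, {"delta_pos": [1, 0, 83], "roll": 0, "jaw": 0}, {"delta_pos": [1, 0, 83], "roll": 0, "jaw": 0}]'

```text
time_s: 2.53
ee_pos: [580.3, -94.2, 17.8]
ee_rot: [180.0, -0.1, 8.3]
force: [0.7, 0.3, 0.4]
gripper_width: 0.4
gripper_force: 0.0
```

Run:
```python
from h import *
show(); f=env.grab_frame("scene"); i=f["img"][190:330,240:460]
cv2.imwrite("pics/c3.png",cv2.resize(i,None,fx=3.5,fy=3.5,interpolation=cv2.INTER_CUBIC))
```

```text
2.5333 ee [580.3 -94.2  17.8] rot [ 1.7997e+02 -7.0000e-02  8.2600e+00] rack [   1.3 -148.4] F [0.7 0.3 0.4] w 0.444769886359373
```

View pics/c3.png

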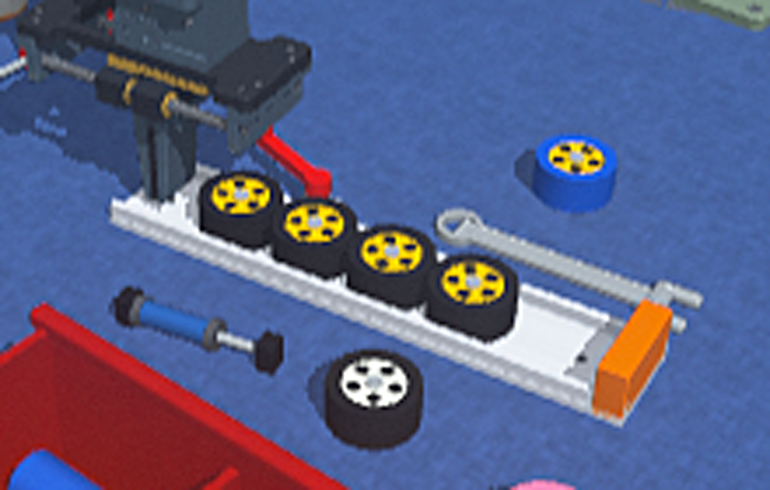

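The fingers stand in the channel behind wheel 4, the row is intact, and the keeper is clear. Now I'll push slowly.

arm_command --rows '[{"delta_pos": [-1, -5, 1], "roll": 0, "jaw": 0}, {"delta_pos": [-1, -10, 1], "roll": 0, "jaw": 0}, {"delta_pos": [-1, -13, 1], "roll": 0, "jaw": 0}, {"delta_pos": [-1, -16, 1], "roll": 0, "jaw": 0}, {"delta_pos": [-1, -19, 1], "roll": 0, "jaw": 0}, {"delta_pos": [-1, -22, 1], "roll": 0, "jaw": 0}, {"delta_pos": [-1, -25, 1], "roll": 0, "jaw": 0}, {"delta_pos": [-1, -28, 1], "roll": 0, "jaw": 0}, {"delta_pos": [-1, -31, 1], "roll": 0, "jaw": 0}, {"delta_pos": [-1, -34, 1], "roll": 0, "jaw": 0}, {"delta_pos": [-1, -37, 1], "roll": 0, "jaw": 0}, {"delta_pos": [-1, -40, 1], "roll": 0, "jaw": 0}, {"delta_pos": [-1, -43, 1], "roll": 0, "jaw": 0}, {"delta_pos": [-1, -46, 1], "roll": 0, "jaw": 0}, {"delta_pos": [-1, -49, 1], "roll": 0, "jaw": 0}, {"delta_pos": [-1, -52, 1], "roll": 0, "jaw": 0}, {"delta_pos": [-1, -55, 1], "roll": 0, "jaw": 0}, {"delta_pos": [-1, -58, 1], "roll": 0, "jaw": 0}, {"delta_pos": [-1, -60, 1], "roll": 0, "jaw": 0}, {"delta_pos": [-1, -60, 1], "roll": 0, "jaw": 0}]'

```text
time_s: 4.25
ee_pos: [570.2, -33.8, 16.0]
ee_rot: [-180.0, -0.0, 8.3]
force: [0.1, -3.1, 3.8]
gripper_width: 0.3
gripper_force: 1.3
```

```bash
python3 -c "
from h import *
show()"
```

```text
4.25 ee [570.2 -33.8  16. ] rot [-1.7999e+02 -1.0000e-02  8.3200e+00] rack [  0.  -87.3] F [ 0.1 -3.1  3.8] w 0.31304097403672115
```

arm_command --rows '[{"delta_pos": [0, -2, 0], "roll": 0, "jaw": 0}, {"delta_pos": [0, -4, 0], "roll": 0, "jaw": 0}, {"delta_pos": [0, -6, 0], "roll": 0, "jaw": 0}, {"delta_pos": [0, -8, 0], "roll": 0, "jaw": 0}, {"delta_pos": [0, -10, 0], "roll": 0, "jaw": 0}, {"delta_pos": [0, -12, 0], "roll": 0, "jaw": 0}, {"delta_pos": [0, -14, 0], "roll": 0, "jaw": 0}, {"delta_pos": [0, -16, 0], "roll": 0, "jaw": 0}, {"delta_pos": [0, -16, 0], "roll": 0, "jaw": 0}, {"delta_pos": [0, -16, 0], "roll": 0, "jaw": 0}]'

```text
time_s: 5.08
ee_pos: [567.8, -18.1, 15.8]
ee_rot: [-180.0, 0.0, 8.3]
force: [-0.3, -2.3, 2.9]
gripper_width: 0.3
gripper_force: 1.3
```

arm_command --rows '[{"delta_pos": [0, -1, 0], "roll": 0, "jaw": 0}, {"delta_pos": [0, -2, 0], "roll": 0, "jaw": 0}, {"delta_pos": [0, -2, 0], "roll": 0, "jaw": 0}]'

```text
time_s: 5.33
ee_pos: [567.4, -16.4, 15.8]
ee_rot: [-180.0, 0.0, 8.3]
force: [-0.2, -2.7, 3.0]
gripper_width: 0.4
gripper_force: 1.6
```

arm_command --rows '[{"delta_pos": [0, -1, 0], "roll": 0, "jaw": 0}, {"delta_pos": [0, -2, 0], "roll": 0, "jaw": 0}, {"delta_pos": [0, -2, 0], "roll": 0, "jaw": 0}]'

```text
time_s: 5.58
ee_pos: [567.2, -14.4, 15.8]
ee_rot: [-180.0, 0.0, 8.3]
force: [0.5, -3.5, 2.6]
gripper_width: 0.6
gripper_force: 1.5
```

arm_command --rows '[{"delta_pos": [0, -1, 0], "roll": 0, "jaw": 0}, {"delta_pos": [0, -1, 0], "roll": 0, "jaw": 0}]'

```text
time_s: 5.75
ee_pos: [567.0, -13.4, 15.8]
ee_rot: [-180.0, 0.0, 8.3]
force: [1.0, -3.3, 1.7]
gripper_width: 0.4
gripper_force: 1.4
```

arm_command --rows '[{"delta_pos": [0, -1, 0], "roll": 0, "jaw": 0}, {"delta_pos": [0, -1, 0], "roll": 0, "jaw": 0}]'

```text
time_s: 5.92
ee_pos: [566.9, -12.4, 15.9]
ee_rot: [-180.0, 0.0, 8.3]
force: [0.4, -2.2, 1.1]
gripper_width: 0.3
gripper_force: 1.3
```

arm_command --rows '[{"delta_pos": [0, -1, 0], "roll": 0, "jaw": 0}, {"delta_pos": [0, -1, 0], "roll": 0, "jaw": 0}]'

```text
time_s: 6.08
ee_pos: [566.8, -11.4, 15.8]
ee_rot: [-180.0, 0.0, 8.3]
force: [0.8, -1.6, 1.6]
gripper_width: 0.3
gripper_force: 1.2
```

Run:
```python
from h import *
show(); f=env.grab_frame("scene"); i=f["img"][190:330,240:460]
cv2.imwrite("pics/c4.png",cv2.resize(i,None,fx=3.5,fy=3.5,interpolation=cv2.INTER_CUBIC))
```

```text
6.0833 ee [566.8 -11.4  15.8] rot [-1.7999e+02  2.0000e-02  8.3000e+00] rack [ -0.1 -64.5] F [ 0.8 -1.6  1.6] w 0.30874413645498405
```

View pics/c4.png

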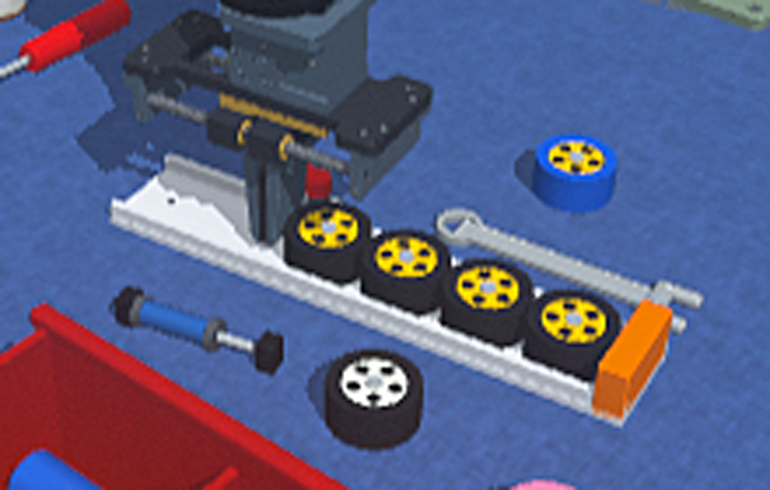

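Wheel 1 is almost at the stop, at about (600,340) in the crop. I'll keep going until the force rises.

arm_command --rows '[{"delta_pos": [0, -1, 0], "roll": 0, "jaw": 0}, {"delta_pos": [0, -1, 0], "roll": 0, "jaw": 0}]'

```text
time_s: 6.3
ee_pos: [566.7, -10.6, 15.9]
ee_rot: [180.0, 0.0, 8.3]
force: [0.0, -3.7, 1.1]
gripper_width: 0.3
gripper_force: 1.6
```

arm_command --rows '[{"delta_pos": [0, -1, 0], "roll": 0, "jaw": 0}, {"delta_pos": [0, -1, 0], "roll": 0, "jaw": 0}]'

```text
time_s: 6.47
ee_pos: [566.9, -10.4, 16.0]
ee_rot: [179.9, -0.0, 8.3]
force: [0.4, -6.1, 0.4]
gripper_width: 0.5
gripper_force: 3.1
```

arm_command --rows '[{"delta_pos": [0, -1, 0], "roll": 0, "jaw": 0}, {"delta_pos": [0, -1, 0], "roll": 0, "jaw": 0}]'

```text
time_s: 6.63
ee_pos: [567.1, -10.2, 16.1]
ee_rot: [179.8, -0.1, 8.4]
force: [0.4, -9.1, 1.6]
gripper_width: 0.6
gripper_force: 4.5
```

The motion has stalled and the force is climbing, so the row is home. One more firm push, then back off and lift.

arm_command --rows '[{"delta_pos": [0, -1, 0], "roll": 0, "jaw": 0}, {"delta_pos": [0, -2, 0], "roll": 0, "jaw": 0}, {"delta_pos": [0, -2, 0], "roll": 0, "jaw": 0}]'

```text
time_s: 6.88
ee_pos: [567.6, -9.8, 16.4]
ee_rot: [179.7, -0.1, 8.5]
force: [2.0, -14.3, 1.9]
gripper_width: 0.3
gripper_force: 7.5
```

arm_command --rows '[{"delta_pos": [0, 3, 0], "roll": 0, "jaw": 0}, {"delta_pos": [0, 8, 0], "roll": 0, "jaw": 0}, {"delta_pos": [0, 16, 0], "roll": 0, "jaw": 0}, {"delta_pos": [0, 25, 0], "roll": 0, "jaw": 0}, {"delta_pos": [0, 30, -10], "roll": 0, "jaw": 0}, {"delta_pos": [0, 30, -30], "roll": 0, "jaw": 0}, {"delta_pos": [0, 30, -55], "roll": 0, "jaw": 0}, {"delta_pos": [0, 30, -80], "roll": 0, "jaw": 0}, {"delta_pos": [0, 30, -80], "roll": 0, "jaw": 0}, {"delta_pos": [0, 30, -80], "roll": 0, "jaw": 0}]'

```text
time_s: 7.72
ee_pos: [571.6, -36.6, 97.9]
ee_rot: [180.0, -0.2, 8.3]
force: [0.3, 0.7, -0.6]
gripper_width: 0.5
gripper_force: 0.0
```

Run:
```python
from h import *
show(); f=env.grab_frame("scene"); i=f["img"][190:330,240:460]
cv2.imwrite("pics/c5.png",cv2.resize(i,None,fx=3.5,fy=3.5,interpolation=cv2.INTER_CUBIC))
for y in(142,86,30,-26):
    X=np.r_[o+y*ry,34]; u,v=proj(f,X); print((u-240)*3.5+1.25,(v-190)*3.5+1.25)
```

```text
7.7167 ee [571.6 -36.6  97.9] rot [179.96  -0.22   8.28] rack [  1.  -90.2] F [ 0.3  0.7 -0.6] w 0.5021441033504291
575.5181649369116 319.329957993182
489.50348165132516 287.14316118958493
407.6738729305298 256.5224242664576
329.7311535236468 227.3561659482164
```

View pics/c5.png

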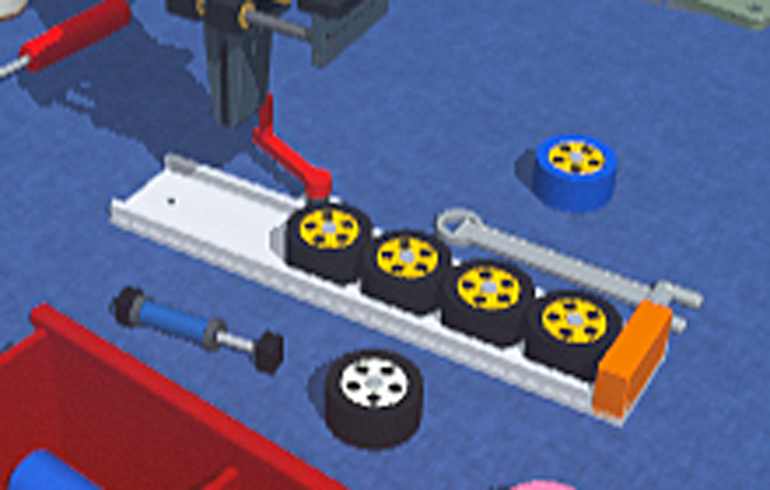

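The hubs lie where the home positions project, at (575,320), (489,288), (407,257) and (329,229), and there are no gaps. The keeper is untouched. Next I'll move to the far side of the pin.

arm_command --rows '[{"delta_pos": [-18, 3, 0], "roll": 0.8, "jaw": 0}, {"delta_pos": [-36, 6, 0], "roll": 1.6, "jaw": 0}, {"delta_pos": [-54, 9, 0], "roll": 2.5, "jaw": 0}, {"delta_pos": [-72, 12, 0], "roll": 3.4, "jaw": 0}, {"delta_pos": [-90, 15, 0], "roll": 4.2, "jaw": 0}, {"delta_pos": [-107, 15, 0], "roll": 5, "jaw": 0}, {"delta_pos": [-107, 15, 0], "roll": 5, "jaw": 0}, {"delta_pos": [-107, 15, 15], "roll": 5, "jaw": 0}, {"delta_pos": [-107, 15, 30], "roll": 5, "jaw": 0}, {"delta_pos": [-107, 15, 45], "roll": 5, "jaw": 0}, {"delta_pos": [-107, 15, 58], "roll": 5, "jaw": 0}, {"delta_pos": [-107, 15, 58], "roll": 5, "jaw": 0}, {"delta_pos": [-107, 15, 58], "roll": 5, "jaw": 0}]'

```text
time_s: 8.85
ee_pos: [466.5, -66.4, 37.0]
ee_rot: [180.0, 0.1, -16.6]
force: [0.9, 0.4, 0.0]
gripper_width: 0.8
gripper_force: 0.0
```

Run:
```python
from h import *
show(); s=env.state(); p0=s["ee_pos"]; yaw=np.radians(s["ee_rot"][2]); tx=np.array([np.cos(yaw),np.sin(yaw)]); ty=np.array([tx[1],-tx[0]])
for q in range(-25,96,10):
    a=np.radians(q); pin=np.array([-48,-63])+62*np.array([np.sin(a),-np.cos(a)]); c=pin-21*np.array([np.cos(a),np.sin(a)])
    d=o+c[0]*rx+c[1]*ry-p0[:2]; y=8.3+q
    print(q,c.round(1),"tool",(d@tx).round(1),(d@ty).round(1),"roll",round(-(y-np.degrees(yaw))/5,2))
```

```text
8.85 ee [466.5 -66.4  37. ] rot [ 1.7999e+02  1.4000e-01 -1.6650e+01] rack [-107.3 -104.5] F [0.9 0.4 0. ] w 0.7603774716275411
-25 [ -93.2 -110.3] tool 15.2 -0.7 roll 0.01
-15 [ -84.3 -117.5] tool 26.3 2.0 roll -1.99
-5 [ -74.3 -122.9] tool 37.7 2.8 roll -3.99
5 [ -63.5 -126.6] tool 49.0 1.6 roll -5.99
15 [ -52.2 -128.3] tool 60.0 -1.6 roll -7.99
25 [ -40.8 -128.1] tool 70.2 -6.7 roll -9.99
35 [ -29.6 -125.8] tool 79.4 -13.4 roll -11.99
45 [ -19.  -121.7] tool 87.3 -21.7 roll -13.99
55 [  -9.3 -115.8] tool 93.6 -31.2 roll -15.99
65 [  -0.7 -108.2] tool 98.2 -41.6 roll -17.99
75 [  6.5 -99.3] tool 101.0 -52.7 roll -19.99
85 [ 11.9 -89.3] tool 101.7 -64.1 roll -21.99
95 [ 15.6 -78.5] tool 100.5 -75.4 roll -23.99
```

arm_command --rows '[{"delta_pos": [8, 0, 0], "roll": 0, "jaw": 0}, {"delta_pos": [15, -0.5, 0], "roll": 0, "jaw": 0}, {"delta_pos": [21, 1, 0], "roll": -1, "jaw": 0}, {"delta_pos": [26, 2, 0], "roll": -2, "jaw": 0}, {"delta_pos": [32, 2.5, 0], "roll": -3, "jaw": 0}, {"delta_pos": [38, 3, 0], "roll": -4, "jaw": 0}, {"delta_pos": [43, 2, 0], "roll": -5, "jaw": 0}, {"delta_pos": [49, 1.5, 0], "roll": -6, "jaw": 0}, {"delta_pos": [54.5, 0, 0], "roll": -7, "jaw": 0}, {"delta_pos": [60, -1.5, 0], "roll": -8, "jaw": 0}, {"delta_pos": [65, -4, 0], "roll": -9, "jaw": 0}, {"delta_pos": [70, -7, 0], "roll": -10, "jaw": 0}, {"delta_pos": [75, -10, 0], "roll": -11, "jaw": 0}, {"delta_pos": [79.5, -13.5, 0], "roll": -12, "jaw": 0}, {"delta_pos": [83.5, -17.5, 0], "roll": -13, "jaw": 0}, {"delta_pos": [87.5, -21.5, 0], "roll": -14, "jaw": 0}, {"delta_pos": [87.5, -21.5, 0], "roll": -14, "jaw": 0}, {"delta_pos": [87.5, -21.5, 0], "roll": -14, "jaw": 0}]'

```text
time_s: 10.35
ee_pos: [558.1, -71.3, 38.5]
ee_rot: [179.9, -0.1, 53.2]
force: [0.3, 0.1, -0.5]
gripper_width: 0.5
gripper_force: 0.0
```

Run:
```python
from h import *
show(); s=env.state(); p0=s["ee_pos"]; yaw=np.radians(s["ee_rot"][2]); tx=np.array([np.cos(yaw),np.sin(yaw)]); ty=np.array([tx[1],-tx[0]])
for q in range(45,96,5):
    a=np.radians(q); pin=np.array([-48,-63])+62*np.array([np.sin(a),-np.cos(a)]); c=pin-21*np.array([np.cos(a),np.sin(a)])
    d=o+c[0]*rx+c[1]*ry-p0[:2]; y=8.3+q
    print(q,c.round(1),"tool",(d@tx).round(1),(d@ty).round(1),"roll",round(-(y-np.degrees(yaw))/5,2))
f=env.grab_frame("scene"); i=f["img"][170:310,240:460]
cv2.imwrite("pics/c6.png",cv2.resize(i,None,fx=3.5,fy=3.5,interpolation=cv2.INTER_CUBIC))
```

```text
10.35 ee [558.1 -71.3  38.5] rot [ 1.7988e+02 -5.0000e-02  5.3210e+01] rack [ -17.4 -122.6] F [ 0.3  0.1 -0.5] w 0.4522827506374187
45 [ -19.  -121.7] tool -0.5 -1.8 roll -0.02
50 [ -14.  -118.9] tool 5.0 -0.2 roll -1.02
55 [  -9.3 -115.8] tool 10.6 0.9 roll -2.02
60 [  -4.8 -112.2] tool 16.3 1.5 roll -3.02
65 [  -0.7 -108.2] tool 22.0 1.6 roll -4.02
70 [   3.1 -103.9] tool 27.7 1.2 roll -5.02
75 [  6.5 -99.3] tool 33.3 0.3 roll -6.02
80 [  9.4 -94.4] tool 38.9 -1.1 roll -7.02
85 [ 11.9 -89.3] tool 44.3 -2.9 roll -8.02
90 [ 14. -84.] tool 49.5 -5.2 roll -9.02
95 [ 15.6 -78.5] tool 54.5 -8.0 roll -10.02
```

View pics/c6.png

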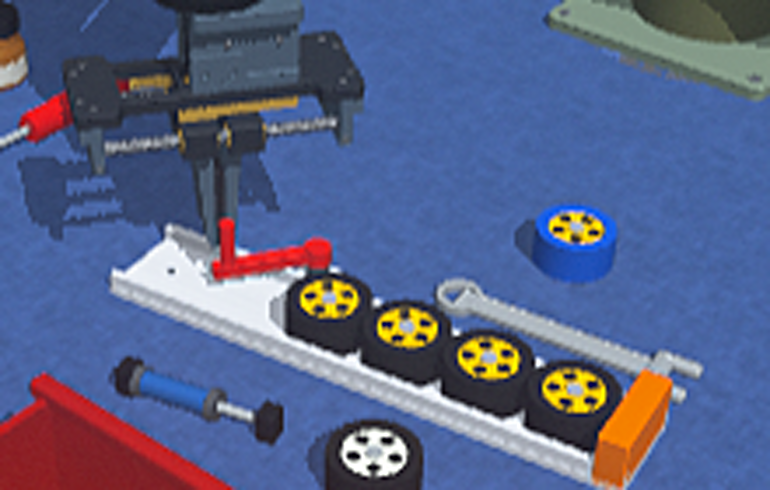

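The pin at (228,240) is being pushed ahead of the fingers, the bar is about half closed, and the wheels are undisturbed. I'll continue.

arm_command --rows '[{"delta_pos": [5, -1, 0], "roll": -1, "jaw": 0}, {"delta_pos": [10.5, 0, 0], "roll": -2, "jaw": 0}, {"delta_pos": [16, 0.5, 0], "roll": -3, "jaw": 0}, {"delta_pos": [22, 1, 0], "roll": -4, "jaw": 0}, {"delta_pos": [27.5, 1, 0], "roll": -5, "jaw": 0}, {"delta_pos": [33.5, 0, 0], "roll": -6, "jaw": 0}, {"delta_pos": [39, -1, 0], "roll": -7, "jaw": 0}, {"delta_pos": [44, -3, 0], "roll": -8, "jaw": 0}, {"delta_pos": [47, -4, 0], "roll": -9, "jaw": 0}, {"delta_pos": [47, -4, 0], "roll": -9, "jaw": 0}, {"delta_pos": [47, -4, 0], "roll": -9, "jaw": 0}]'

```text
time_s: 11.32
ee_pos: [582.3, -31.3, 38.3]
ee_rot: [179.9, 0.0, 98.1]
force: [0.8, -0.0, 0.2]
gripper_width: 0.6
gripper_force: 0.2
```

arm_command --rows '[{"delta_pos": [1, 0, 0], "roll": 0, "jaw": 0}, {"delta_pos": [2, 0, 0], "roll": 0, "jaw": 0}, {"delta_pos": [2, 0, 0], "roll": 0, "jaw": 0}]'

```text
time_s: 11.57
ee_pos: [582.0, -29.3, 38.3]
ee_rot: [179.9, 0.0, 98.2]
force: [1.0, -0.6, 0.1]
gripper_width: 0.4
gripper_force: 0.8
```

arm_command --rows '[{"delta_pos": [1, 0, 0], "roll": 0, "jaw": 0}, {"delta_pos": [2, 0, 0], "roll": 0, "jaw": 0}, {"delta_pos": [2, 0, 0], "roll": 0, "jaw": 0}]'

```text
time_s: 11.82
ee_pos: [582.0, -28.4, 38.3]
ee_rot: [179.9, 0.2, 98.3]
force: [2.9, -5.1, 0.8]
gripper_width: 0.2
gripper_force: 3.0
```

The force is rising at rack y ≈ -83.6, against -84 predicted for closed, so the bar is against its stop. I'll press a little more, back off, and lift away.

arm_command --rows '[{"delta_pos": [1, 0, 0], "roll": 0, "jaw": 0}, {"delta_pos": [1.5, 0, 0], "roll": 0, "jaw": 0}, {"delta_pos": [1.5, 0, 0], "roll": 0, "jaw": 0}]'

```text
time_s: 12.07
ee_pos: [582.0, -28.1, 38.3]
ee_rot: [179.9, 0.3, 98.4]
force: [2.6, -9.5, 0.4]
gripper_width: 0.5
gripper_force: 4.9
```

arm_command --rows '[{"delta_pos": [-4, 0, 0], "roll": 0, "jaw": 0}, {"delta_pos": [-10, 0, 0], "roll": 0, "jaw": 0}, {"delta_pos": [-20, 0, 0], "roll": 0, "jaw": 0}, {"delta_pos": [-30, 0, -10], "roll": 0, "jaw": 0}, {"delta_pos": [-40, 0, -40], "roll": 0, "jaw": 0}, {"delta_pos": [-60, 0, -70], "roll": 0, "jaw": 0}, {"delta_pos": [-90, 0, -100], "roll": 0, "jaw": 0}, {"delta_pos": [-120, 0, -120], "roll": 0, "jaw": 0}, {"delta_pos": [-150, 0, -130], "roll": 0, "jaw": 0}, {"delta_pos": [-180, 0, -130], "roll": 0, "jaw": 0}, {"delta_pos": [-200, 0, -130], "roll": 0, "jaw": 0}, {"delta_pos": [-200, 0, -130], "roll": 0, "jaw": 0}, {"delta_pos": [-200, 0, -130], "roll": 0, "jaw": 0}]'

```text
time_s: 13.15
ee_pos: [609.3, -224.9, 168.2]
ee_rot: [-180.0, -0.0, 98.2]
force: [-0.0, 0.7, -0.6]
gripper_width: 0.4
gripper_force: 0.0
```

Run:
```python
from h import *
show(); f=env.grab_frame("top"); i=f["img"][170:300,150:410]
cv2.imwrite("pics/c7.png",cv2.resize(i,None,fx=3,fy=3,interpolation=cv2.INTER_CUBIC))
for n,X in {"pin":(14,-63,60.5),"hinge":(-48,-63,29.5),"w1":(0,142,34),"w4":(0,-26,34)}.items():
    u,v=proj(f,np.r_[o+X[0]*rx+X[1]*ry,X[2]]); print(n,round((u-150)*3+1),round((v-170)*3+1))
```

```text
13.15 ee [ 609.3 -224.9  168.2] rot [-1.7999e+02 -4.0000e-02  9.8160e+01] rack [  11.1 -281.9] F [-0.   0.7 -0.6] w 0.4413790969870703
pin 480 170
hinge 492 266
w1 183 233
w4 429 202
```

View pics/c7.png

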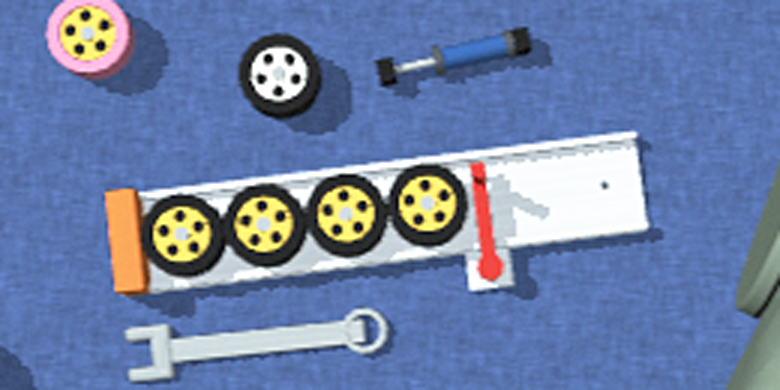

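The row is tight against the stop, with hubs from (181,233) to (428,203). The bar lies fully across from (490,266) to (479,170), where the closed position projects, and the bystanders have not moved. I'm handing it in.

```bash
python3 -c "
from workcell import env
print(env.job_done())"
```

```text
the job is handed in; nothing more can be done
None
```

The four wheels are home against the orange stop with no gaps, the keeper bar is closed across the channel behind them, and the job was handed in at about 13 s; the hand-in gave no verdict.

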